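Refit the greased drive spindle of a hand winch

TASK

Take the greased drive spindle out of the peg rack and refit it in the small hand winch: thread it down through the upper bush, the drum and the lower bush, turning it under light pressure until its square slips into the drum, and lower it until its collar sits fully home on the upper bush. Go gently: never force it or let it drop, leave the other things on the wall as they are, and let go of the spindle at the end.

Things in the scene. Friction and masses are not known exactly. Their poses are not given: they have to be found in the camera images.
- spindle_grip (a point): Centre of the blue T-grip on top of the loose steel drive spindle (about 0.2 kg). T-grip 74 mm along its x, 18 mm thick along its y (grasp across this, from above), 30 mm high; z points up along the spindle. Below the grip a neck, 14 mm dia, 18 mm long, then the collar. At the start the spindle stands upright in the rack; lift it over 60 mm to clear it.
- spindle_collar (a point): Centre of the underside of the spindle's collar (26 mm dia, 6 mm thick), 39 mm below spindle_grip, same axes. Below it come a round journal, 15.5 mm dia and 14 mm long, then the square.
- spindle_shoulder (a point): Lower end of the spindle's square part (11 x 11 mm, 64 mm long, flats parallel to the T-grip's x and y), a sharp square shoulder 117 mm below spindle_grip, same axes. Below it is the round pilot.
- spindle_tip (a point): Lower end of the spindle's round pilot (10.5 mm dia, 24 mm long, last 6 mm tapered to 6 mm), on the axis, 141 mm below spindle_grip; same axes.
- winch_bush (a point): Centre of the top face of the winch's upper brass bush (bore 17 mm, 14 mm long), where the spindle enters, 120 mm over the wall top; z up along the holes. The winch lies fixed on its side: steel U frame, two level cheeks 126 x 116 mm, upright web on the -x side, drum between. Home: collar on this face, grip centre 39 mm above. Over 45 N between spindle and winch bruises it.
- winch_drum (a point): Centre of the drum's top face, 16 mm below winch_bush, with a square bore 12 x 12 mm, 15 mm deep, hollow below. The axes given are the frame's: the drum was left at any angle, so how its square lies must be felt. The pilot enters at any angle; the shoulder then lands on this face (grip centre 101 mm above winch_bush) until the squares agree (each quarter turn, within about 0.09 rad).
- winch_lower (a point): Centre of the top of the lower bush (bore 12.4 mm, 12 mm long, open below), 80 mm under winch_bush, in line. The drum above it turns stiffly (0.12 N m), so it stays put when the spindle is turned on it lightly, and sits on a spring washer: some 4 N starts it down, 10 N brings it 4 mm down to a hard stop. When the squares meet it springs up and the load vanishes; the spindle then goes 62 mm lower.
- rack: Wooden peg rack, fixed, 70 (x) x 200 (y) x 50 mm high; origin at the centre of its underside. It holds the spindle in a hole at y = +65 mm, 17.5 mm dia down to a step 30 mm above the wall top and 12 mm dia below. Four sockets on pegs stand in a row along y from -80 to +16 mm, up to 89 mm high.
- grease_pot: Stainless grease pot with closed hinged lid, 84 mm dia, 87 mm high, small handle at -x; origin at the centre of its underside. Bystander.
- spray_bottle: Green plastic spray bottle with white trigger head, 68 mm dia, 172 mm high; origin at the centre of its underside. Bystander.
- nozzle: Small brass nozzle standing on its black base, 25 mm dia, 46 mm high; origin at the centre of its underside. Bystander.
- tyre_lever1: Aluminium tyre lever lying flat, 16 x 140 mm along y, about 10 mm high; origin under its middle. Bystander.
- tyre_lever2: The second tyre lever, alike. Bystander.
Things that resemble listed ones, but are neither listed nor needed, are in the scene too. Of the things that look like the part that bears spindle_grip, the middle-sized one is meant.

How it is judged (in metres and radians):
On the way, in this order (a step that is already met when the one before it is completed fails the run):
1. the spindle is lifted clear of the rack (z of spindle_tip in the frame of rack above 0.055 m), for 0.1 s.
2. the pilot is through the upper bush (horizontal distance between spindle_tip and winch_bush below 0.006 m and z of spindle_tip in the frame of winch_bush below -0.016 m), for 0.1 s.
At the end, for the whole second after the job is handed in: The spindle stands in the winch through upper bush, drum and lower bush, its collar down on the upper bush within 2 mm, its tip within 3 mm of the bush axis, upright within 0.04 rad, at rest and released (z of spindle_collar in the frame of winch_bush between -0.003 and 0.002 m and horizontal distance between spindle_tip and winch_bush below 0.003 m and angle between the z axis of spindle_grip and the z axis of winch_bush, either way round below 0.04 rad and linear speed of spindle below 0.02 m/s and contact force between the fingers and spindle below 0.1 N); the robot touches nothing.
It fails at once if the spindle is pressed against the winch with more than 45 N (contact force between spindle and winch above 45 N).
It fails at once if the spindle is dropped into the winch (faster than 0.4 m/s) (horizontal distance between spindle_tip and winch_bush below 0.01 m and z of spindle_tip in the frame of winch_bush below 0 m and linear speed of spindle above 0.4 m/s).
It fails at once if another thing is moved more than 20 mm (distance of any of grease_pot, spray_bottle, nozzle, tyre_lever1, tyre_lever2 from where it was at the start of the episode above 0.02 m).
It fails at once if the pot, bottle or nozzle is tipped (angle between any of grease_pot, spray_bottle, nozzle's own z axis and vertical above 0.4 rad).
It also fails if it takes over 64 s, if anything falls off the work surface, if the arm or the gripper's body presses on something with over 40 N, if the wrist force passes 120 N, or if a joint passes its speed limit or range.

ROBOT

A 6-joint arm with a two-finger parallel gripper is mounted at the origin on the work surface. World frame = base frame: x ahead of the robot, y to its left, z up, the work surface at z = 0. Lengths are in m, angles in degrees, forces in N, time in s.
With the tool pointing down it reaches from about 0.4 to 0.825 m from the base axis. Payload 7 kg.
Tool frame: the origin (TCP) lies at the very end of the fingers, on their centre line; the grasp point (between the pads) lies 19 mm behind it; z points along the fingers, y is the direction in which the jaws open and shut (so a half turn about z gives the same grasp; the last joint's range is limited). The gripper opens to 88 mm and grips with 3 to 60 N. Pads are 19 mm wide; open, the fingers measure 130 mm over their backs; the gripper's body (78 mm by 193 mm) begins 47 mm behind the grasp point.
Start: joints at [86.58, 20.546, 0.682, 0, -70.136, -16.507], TCP at [0.23, 0.635, 0.227] pointing down, gripper open.
Joint ranges: [-176.03, 176.03], [-82.01, 121.73], [-58.28, 71.71], [-173.87, 95.51], [-174.79, -0.11], [-173.66, 173.66]. Speed limits (degrees/s): [136.94, 136.94, 172.46, 180, 180, 180].

INTERFACE

Orientations are given as [roll, pitch, yaw] about the fixed x, y, z axes, in that order (R = Rz(yaw) Ry(pitch) Rx(roll)).
In Python, from plant import telemetry, snapshot, calibration, workorder gives the robot as it stands. The module is installed in compiled form; this text tells all that it offers.
- The arm moves only by the tool step_arm, never from a script. Its argument "plan" is text: rows parted by semicolons, each of 7 numbers parted by spaces: the finger opening in cm, from 0 to 8.76, then the shift along the tool's x, y, z in cm, then the turn, a rotation vector about the tool's x, y, z in degrees. A call has 1 to 12 rows; each row shifts and turns the commanded pose from where the row before left it, along the tool's axes as they then stand; what a row does not reach is not made up. A row lasts 1/12 s, in which the tool goes at most 41.7 mm and 7.16 degrees, less where a joint would pass 70% of its speed; a pose out of reach is approached as far as the arm can. A call with a gripper value outside its range is refused whole. The fingers move at their own pace and stop on an object; the grip force is fixed at half the most. Time passes only in rows, so rows that do not move let the fingers close. It gives the time, the measured TCP pose, the force and the opening at its end, in the units of the state.
- telemetry.get_obs(): the state, without advancing time (a new reading comes with each control period).
- snapshot(name): name is "scene" or "top"; returns the picture (480x640x3 uint8, blue, green, red); there is no depth.
- calibration(name): a dict with "K" (3x3 intrinsics, pixels), "camera_from_world" (4x4, takes a point from world to camera coordinates). Camera axes: x right, y up, looking along -z (the intrinsics and any distortion apply to the point x, -y, -z); pixel columns grow to the right and rows downward; lengths in m; the calibration is good to about 2 mm. A picture is of the moment at which its call begins. calibration takes no time and is no camera call.
- workorder.close_job(): hands the job in, once; it reports no verdict.
The state is a dict: "clock": time; "joint_pos": joint angles; "qvel": joint speeds; "tau": joint torques, N m; "tool_pos": TCP position; "orientation": TCP orientation; "force": force on the tool from outside, world axes, zero at the start; "moment": the same for the moment, N m; "opening": finger opening in m.
Only numpy, scipy, OpenCV 4.12 (cv2) and the standard library are available. Lean on these libraries where they do the work, as an engineer would, in place of code of your own. Each camera call takes 0.05 s, during which the arm holds its last target.

## Working session

There is one attempt and no reset: what is moved stays moved. The work goes in short steps, Python scripts to look and compute and a tool call to move; the robot and the scene stay as the last step left them, time stands still between calls to the robot, and variables do not carry over. Pictures are saved under pics/ and viewed, and the job is handed in when it is done.

Besides the shell and the picture viewer there is one more tool, called as name(argument=value, ...) on one line, values as JSON. step_arm: Moves the arm, as the interface text tells. Its arguments: {"type":"object","properties":{"plan":{"type":"string"}},"required":["plan"]}

```bash
mkdir -p pics; python3 - <<'E'
from plant import telemetry, snapshot, calibration
import cv2
o=telemetry.get_obs(); print(o)
for n in ("scene","top"):
    cv2.imwrite(f"pics/{n}0.png",snapshot(n)); c=calibration(n); print(n,c)
E
```

```text
{'clock': 0.0, 'joint_pos': array([ 8.65804509e+01,  2.05917643e+01,  6.32248192e-01, -1.90138046e-02,
       -7.01358078e+01, -1.65059170e+01]), 'qvel': array([ 0.06665382, -0.02912393,  0.03902027,  0.03769309, -0.00211617,
        0.01222425]), 'tau': array([-2.18263383e-03, -5.82717276e+01,  2.93053025e+01,  6.99723065e+00,
        6.76953845e-03, -1.62989627e-04]), 'tool_pos': array([0.2299138 , 0.63410508, 0.22561087]), 'orientation': array([ 1.79903526e+02, -9.94793095e-03, -1.99319333e+01]), 'force': array([-0.27674425, -0.11935494,  0.18850129]), 'moment': array([ 0.00856012, -0.06927198, -0.027325  ]), 'opening': 0.08754101504789798}
scene {'K': array([[528.22346817,   0.        , 318.4140499 ],
       [  0.        , 528.22346817, 242.09047992],
       [  0.        ,   0.        ,   1.        ]]), 'camera_from_world': array([[-0.66167727,  0.74950128,  0.02076108,  0.3483672 ],
       [-0.52005199, -0.47870835,  0.70737843,  0.21411769],
       [ 0.54011954,  0.45725939,  0.70653006, -1.38154043],
       [ 0.        ,  0.        ,  0.        ,  1.        ]])}
top {'K': array([[483.6603633 ,   0.        , 313.0581875 ],
       [  0.        , 483.6603633 , 235.28235705],
       [  0.        ,   0.        ,   1.        ]]), 'camera_from_world': array([[-0.01277608, -0.9997249 , -0.01966988,  0.03142635],
       [ 0.98899982, -0.01553323,  0.14709888, -0.57294076],
       [-0.14736395, -0.01757416,  0.98892619, -1.12940027],
       [ 0.        ,  0.        ,  0.        ,  1.        ]])}
```

View pics/scene0.png

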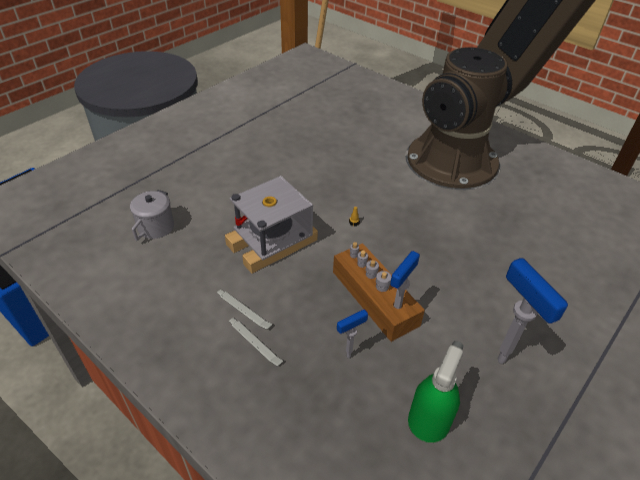

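View pics/top0.png

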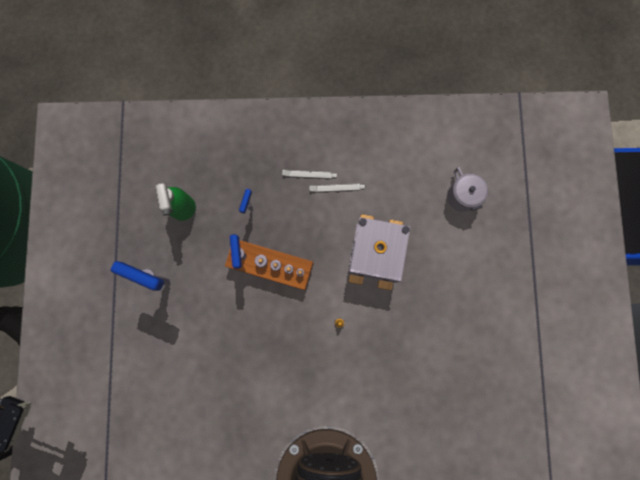

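Blue T-grips that could be confused, in scene pixels: the large one at (535,290), the one in the rack at (405,268) and the small one at (351,321). I choose the middle-sized one, in the rack. Next I check it in a crop and measure it.

```bash
cat > h.py <<'E'
import numpy as np, cv2
from plant import telemetry, snapshot, calibration
def ray(n,uv):
    c=calibration(n);K=c["K"];T=c["camera_from_world"]
    p=np.linalg.inv(K)@np.array([uv[0],uv[1],1.]); d=np.array([p[0],-p[1],-p[2]])
    R=T[:3,:3]; return -R.T@T[:3,3], R.T@d
def plane(n,uv,z):
    o,d=ray(n,uv); return o+d*(z-o[2])/d[2]
def tri(a,b):
    (o1,d1),(o2,d2)=ray("scene",a),ray("top",b)
    A=np.c_[d1,-d2]; s=np.linalg.lstsq(A,o2-o1,rcond=None)[0]
    p,q=o1+s[0]*d1,o2+s[1]*d2; return (p+q)/2,np.linalg.norm(p-q)
def proj(n,P):
    c=calibration(n);T=c["camera_from_world"]; q=T[:3,:3]@np.array(P)+T[:3,3]
    r=c["K"]@np.array([q[0],-q[1],-q[2]]); return r[:2]/r[2]
def blobs(img,lo,hi,amin=15):
    m=cv2.inRange(cv2.cvtColor(img,cv2.COLOR_BGR2HSV),lo,hi)
    n,l,s,c=cv2.connectedComponentsWithStats(m)
    return m,l,[(i,s[i],c[i]) for i in range(1,n) if s[i][4]>=amin]
E
python3 - <<'E'
from h import *
S=cv2.imread("pics/scene0.png");Tp=cv2.imread("pics/top0.png")
for n,I in (("scene",S),("top",Tp)):
    m,l,b=blobs(I,(105,150,60),(125,255,255),40)
    for i,s,c in b:
        cnt=np.argwhere(l==i)[:,::-1].astype(np.float32)
        print(n,'blue',s,c.round(1),[np.round(v,1) for v in cv2.minAreaRect(cnt)])
    m,l,b=blobs(I,(15,130,90),(32,255,255),8)
    for i,s,c in b: print(n,'brass',s,c.round(1))
a=cv2.resize(S[230:350,320:440],(480,480),interpolation=cv2.INTER_CUBIC)
b=cv2.resize(Tp[220:300,215:315],(600,480)[:2],interpolation=cv2.INTER_CUBIC)[:, :320]
cv2.imwrite("pics/c1.png",np.hstack([a,b]))
a=cv2.resize(S[170:270,220:320],(400,400),interpolation=cv2.INTER_CUBIC)
b=cv2.resize(Tp[205:305,330:430],(400,400),interpolation=cv2.INTER_CUBIC)
cv2.imwrite("pics/c2.png",np.hstack([a,b]))
E
```

```text
scene blue [391 251  28  37 496] [404.3 269.1] [array([404.2, 269.2]), array([13.1, 41.2]), np.float64(38.7)]
scene blue [ 506  259   62   64 1871] [536.  290.5] [array([535.2, 290.2]), array([73. , 27.6]), np.float64(45.7)]
scene blue [   0  282   49   64 1601] [ 21.2 314.1] [array([ 19.4, 314.9]), array([66. , 29.5]), np.float64(59.6)]
scene blue [337 310  31  23 380] [351.6 321. ] [array([351.8, 321.1]), array([11.6, 34.4]), np.float64(63.4)]
scene brass [288   0   2   4   8] [288.5   1.5]
scene brass [316   0  12  47 170] [321.   21.9]
scene brass [284   3   6   9  21] [286.7   6.9]
scene brass [281  10   5   3   8] [282.5  11.2]
scene brass [290  17   5  10  23] [292.6  22.7]
scene brass [283  20   7   7  14] [286.7  23.1]
scene brass [281  25   6  10  24] [283.4  29.4]
scene brass [288  28   7   8  14] [291.3  32. ]
scene brass [289  39   4   6  14] [290.6  42.1]
scene brass [286  45   8   4  10] [289.8  46.8]
scene brass [263 197  14  10 106] [269.  201.1]
scene brass [350 207   9  16  96] [354.1 215.7]
scene brass [243 228  74  44 386] [273.7 254. ]
scene brass [225 231  22  
[... 1429 characters left out ...]
]), array([ 4., 24.]), np.float64(90.0)]
top blue [240 189  11  23 131] [244.9 200. ] [array([245. , 200.2]), array([ 5.7, 23.1]), np.float64(18.4)]
top blue [230 235  11  33 246] [234.9 250.6] [array([234.9, 250.9]), array([32.5,  7.7]), np.float64(84.0)]
top blue [626 253  14  11 141] [633.  257.9] [array([632.5, 258. ]), array([10., 13.]), np.float64(90.0)]
top blue [111 261  52  29 621] [135.9 275.2] [array([136.3, 275.4]), array([52.4, 12.4]), np.float64(23.4)]
top brass [362 215   8   3   9] [365.2 215.9]
top brass [375 241  11  12  78] [380.  246.7]
top brass [350 276   6   6  20] [352.  278.5]
top brass [379 283   6   4  12] [381.4 284.6]
top brass [335 319   9   8  54] [339.1 322.2]
```

View pics/c1.png

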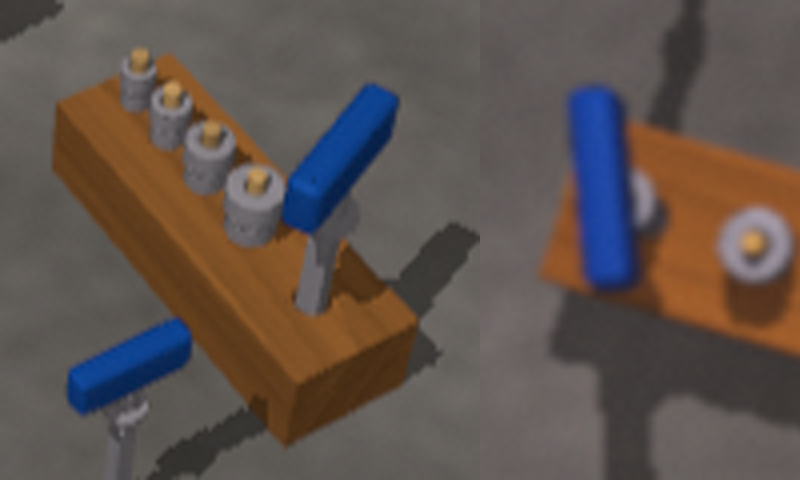

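View pics/c2.png

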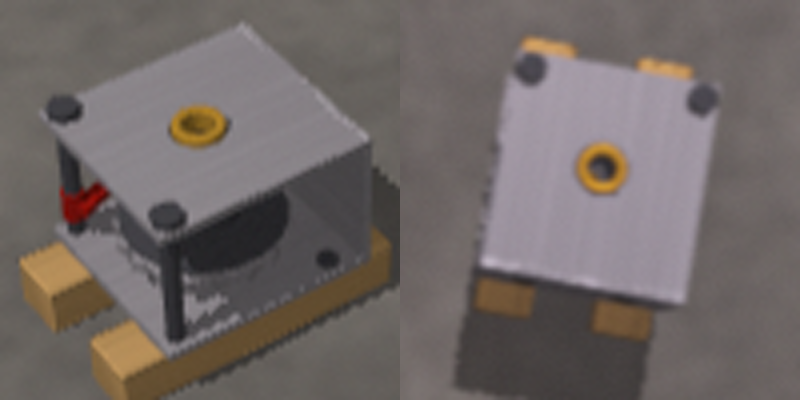

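```bash
python3 - <<'E'
from h import *
for bs,bt in (((269.3,201.3),(380.1,246.6)),):
    p,e=tri(bs,bt); print('bush tri',p.round(4),e.round(4), plane("scene",bs,.12).round(4),plane("top",bt,.12).round(4))
p,e=tri((404.2,269.2),(234.9,250.8)); print('grip tri',p.round(4),e.round(4))
print(plane("scene",(404.2,269.2),.147).round(4),plane("top",(234.9,250.8),.155).round(4))
# grip axis ends from top: minAreaRect angle; use fitLine on top blob
I=cv2.imread("pics/top0.png"); m,l,b=blobs(I,(105,150,60),(125,255,255),40)
for i,s,c in b:
    if abs(c[0]-234.9)<1:
        pts=np.argwhere(l==i)[:,::-1].astype(np.float32)
        vx,vy,x,y=cv2.fitLine(pts,cv2.DIST_L2,0,.01,.01).ravel()
        if vy>0: vx,vy=-vx,-vy
        A=plane("top",(x-15*vx,y-15*vy),.16);B=plane("top",(x+15*vx,y+15*vy),.16)
        print('grip yaw top',np.degrees(np.arctan2(*(B-A)[[1,0]])))
# rack edges: pegs
I=cv2.imread("pics/top0.png")
m=cv2.inRange(cv2.cvtColor(I,cv2.COLOR_BGR2HSV),(5,120,60),(18,255,255)); 
m=cv2.morphologyEx(m,cv2.MORPH_OPEN,np.ones((3,3)))
n,l,s,c=cv2.connectedComponentsWithStats(m)
for i in range(1,n):
    if s[i][4]>300:
        r=cv2.minAreaRect(np.argwhere(l==i)[:,::-1].astype(np.float32)); print('wood',s[i],r)
        print([plane("top",q,.05).round(4) for q in cv2.boxPoints(r)])
E
```

```text
bush tri [ 0.534  -0.1288  0.1192] 0.0005 [ 0.5347 -0.1284  0.12  ] [ 0.5337 -0.1285  0.12  ]
grip tri [0.5262 0.1928 0.149 ] 0.0019
[0.5252 0.1912 0.147 ] [0.525  0.1925 0.155 ]
grip yaw top 6.7758730088039405
wood [ 240  241   73   49 1682] ((272.45379638671875, 264.9570007324219), (75.78987884521484, 29.909629821777344), 16.38953971862793)
[array([0.4947, 0.2183, 0.05  ]), array([0.5637, 0.1987, 0.05  ]), array([0.5094, 0.024 , 0.05  ]), array([0.4415, 0.0449, 0.05  ])]
```

```bash
cat >> h.py <<'E'
def delta(target,yaw,cur=None,cyaw=None):
    """tool-frame shift (cm) from current pose, and tool-z turn (deg)"""
    o=telemetry.get_obs(); cur=o["tool_pos"] if cur is None else cur; cyaw=o["orientation"][2] if cyaw is None else cyaw
    w=np.radians(cyaw); d=np.array(target)-cur
    return np.round(100*np.array([d[0]*np.cos(w)+d[1]*np.sin(w), d[0]*np.sin(w)-d[1]*np.cos(w), -d[2]]),2), round(-(yaw-cyaw),2)
E
python3 - <<'E'
from h import *
print(tri((536,290.5),(136,275.2)), tri((351.6,321),(244.9,200.2)))
print(plane("top",(180,203),.1),tri((453,358),(164,199)))
c=np.array([.23,.635,.227])
print(delta((.23,.635,.36),-20,c,-20),delta((.5255,.192,.36),6.8,c,-20))
E
```

```text
(array([0.47151972, 0.3891034 , 0.20290536]), np.float64(0.0007087652602411831)) (array([0.64814376, 0.17824115, 0.11016252]), np.float64(0.0011879592668741046))
[0.64603023 0.33259525 0.1       ] (array([0.63928463, 0.34937085, 0.16918433]), np.float64(0.004136931289839042))
(array([  0. ,  -0. , -13.3]), 0) (array([ 42.92,  31.52, -13.3 ]), -26.8)
```

step_arm(plan="8.7 0 0 -3.7 0 0 0; 8.7 0 0 -3.6 0 0 0; 8.7 2.68 1.97 0 0 0 0; 8.7 2.68 1.97 0 0 0 0; 8.7 2.68 1.97 0 0 0 0; 8.7 2.68 1.97 0 0 0 0; 8.7 2.68 1.97 0 0 0 0; 8.7 2.68 1.97 0 0 0 0; 8.7 2.68 1.97 0 0 0 0; 8.7 2.68 1.97 0 0 0 0; 8.7 2.68 1.97 0 0 0 0; 8.7 2.68 1.97 0 0 0 0")

```text
clock: 1.1
tool_pos: [0.4153, 0.3564, 0.2994]
orientation: [180.0, 0.0, -19.9]
force: [1.2, 0.8, -1.1]
opening: 0.0868
```

step_arm(plan="8.7 2.68 1.97 0 0 0 0; 8.7 2.68 1.97 0 0 0 0; 8.7 2.68 1.97 0 0 0 0; 8.7 2.68 1.97 0 0 0 0; 8.7 2.68 1.97 0 0 0 0; 8.7 2.68 1.97 0 0 0 0; 8.7 0 0 0 0 0 -6.7; 8.7 0 0 0 0 0 -6.7; 8.7 0 0 0 0 0 -6.7; 8.7 0 0 0 0 0 -6.7; 8.7 0 0 0 0 0 0; 8.7 0 0 0 0 0 0")

```text
clock: 2.1
tool_pos: [0.5256, 0.192, 0.2993]
orientation: [180.0, 0.0, 6.7]
force: [-0.0, 0.8, 0.5]
opening: 0.0874
```

```bash
python3 - <<'E'
from h import *
o=telemetry.get_obs(); print(o)
for n in ("scene","top"): cv2.imwrite(f"pics/{n}1.png",snapshot(n))
S=cv2.imread("pics/scene1.png")[180:360,300:480];T=cv2.imread("pics/top1.png")[160:340,150:330]
cv2.imwrite("pics/c3.png",np.hstack([cv2.resize(S,(400,400)),cv2.resize(T,(400,400))]))
print(delta((.5255,.192,.128),6.8))
E
```

```text
{'clock': 2.1, 'joint_pos': array([ 4.01055378e+01,  7.41015464e+00, -7.33813058e+00, -7.75111120e-03,
       -7.52815067e+01,  5.65562695e+01]), 'qvel': array([ 0.08122664, -0.01198006,  0.04303771, -0.00444464, -0.04145567,
       -1.78181667]), 'tau': array([ -0.09270604, -40.84046602,  30.2249372 ,   7.12393731,
         0.08470753,   0.70638187]), 'tool_pos': array([0.52562087, 0.19200025, 0.29928955]), 'orientation': array([1.79989836e+02, 2.89903045e-02, 6.65983340e+00]), 'force': array([-0.03247176,  0.83516305,  0.54708169]), 'moment': array([-0.01164089, -0.00427133,  0.01908463]), 'opening': 0.08742200696775226}
(array([-1.000e-02,  1.000e-02,  1.714e+01]), np.float64(-0.13))
```

View pics/c3.png

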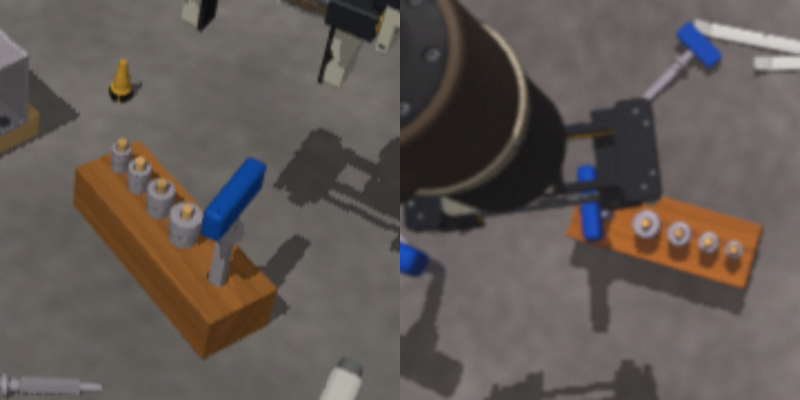

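View pics/scene1.png

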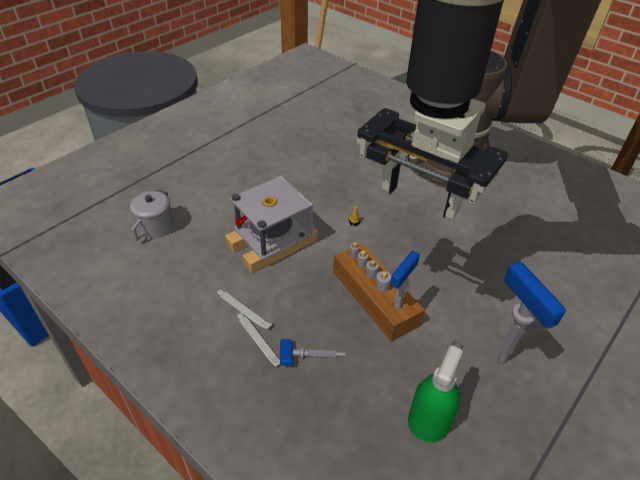

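View pics/top1.png

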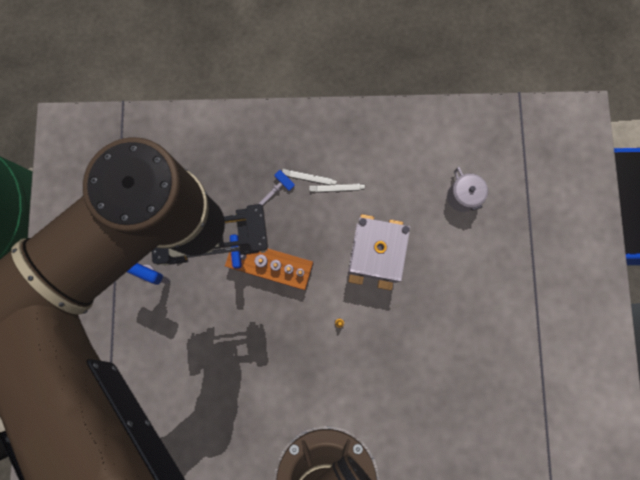

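```bash
python3 - <<'E'
from h import *
for k in (0,1):
  for n in ("scene","top"):
    m,l,b=blobs(cv2.imread(f"pics/{n}{k}.png"),(105,150,60),(125,255,255),60)
    print(k,n,[(s[:2].tolist(),c.round(1).tolist(),int(s[4])) for i,s,c in b])
E
```

```text
0 scene [([391, 251], [404.3, 269.1], 496), ([506, 259], [536.0, 290.5], 1871), ([0, 282], [21.2, 314.1], 1601), ([337, 310], [351.6, 321.0], 380)]
0 top [([615, 148], [626.6, 149.9], 110), ([240, 189], [244.9, 200.0], 131), ([230, 235], [234.9, 250.6], 246), ([626, 253], [633.0, 257.9], 141), ([111, 261], [135.9, 275.2], 621)]
1 scene [([391, 251], [404.3, 269.1], 496), ([504, 262], [534.0, 294.8], 1879), ([0, 282], [21.2, 314.0], 1599), ([280, 339], [285.9, 352.2], 325)]
1 top [([615, 148], [626.8, 149.9], 106), ([275, 171], [284.0, 179.9], 171), ([232, 251], [235.9, 258.7], 127), ([626, 253], [633.0, 257.8], 143), ([127, 263], [145.0, 273.2], 363)]
```

```bash
python3 - <<'E'
from h import *
a,b=plane("scene",(536,290.5),.2),plane("scene",(534,294.8),.2); print(b-a)
for k in (0,1):
  S=cv2.imread(f"pics/scene{k}.png"); cv2.imwrite(f"pics/d{k}.png",cv2.resize(S[240:460,390:590],(400,440),interpolation=cv2.INTER_CUBIC))
cv2.imwrite("pics/d.png",np.hstack([cv2.imread("pics/d0.png"),cv2.imread("pics/d1.png")]))
cv2.imwrite("pics/scene2.png",snapshot("scene"))
m,l,bb=blobs(cv2.imread("pics/scene2.png"),(105,150,60),(125,255,255),60)
print([(s[:2].tolist(),c.round(1).tolist()) for i,s,c in bb], telemetry.get_obs()["clock"])
E
```

```text
[0.01011496 0.00149395 0.        ]
[([391, 251], [404.3, 269.1]), ([503, 265], [532.2, 298.7]), ([0, 282], [21.2, 314.1]), ([280, 339], [285.9, 352.2])] 2.25
```

View pics/d.png

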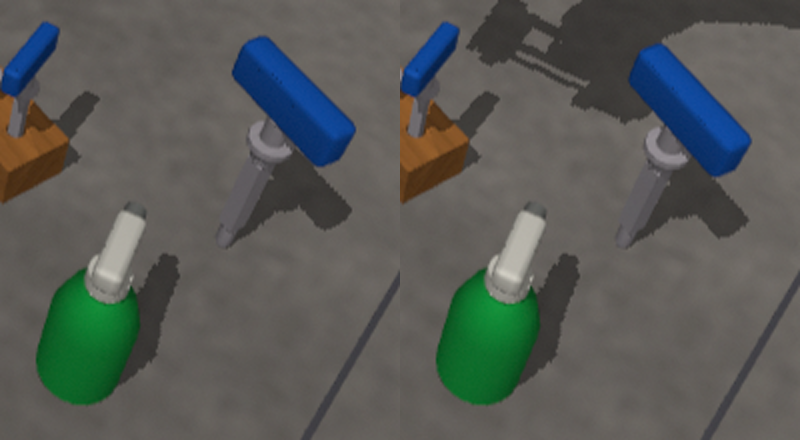

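The two decoy T-handles stood loose on their tips. The small one has already toppled, and the large one is toppling towards +x, away from the rack. I did not touch either one. I'm continuing with the descent.

step_arm(plan="8.7 0 0 3 0 0 0; 8.7 0 0 3 0 0 0; 8.7 0 0 3 0 0 0; 8.7 0 0 3 0 0 0; 8.7 0 0 2 0 0 0; 8.7 0 0 1.5 0 0 0; 8.7 0 0 1 0 0 0; 8.7 0 0 0.6 0 0 0; 8.7 0 0 0 0 0 0; 8.7 0 0 0 0 0 0")

```text
clock: 3.08
tool_pos: [0.5262, 0.1923, 0.1291]
orientation: [-180.0, -0.0, 6.9]
force: [-1.1, -0.1, -0.2]
opening: 0.087
```

```bash
python3 - <<'E'
from h import *
for n in ("scene","top"): cv2.imwrite(f"pics/{n}3.png",snapshot(n))
print(telemetry.get_obs()["tool_pos"])
S=cv2.imread("pics/scene3.png");T=cv2.imread("pics/top3.png")
cv2.imwrite("pics/c4.png",np.hstack([cv2.resize(S[230:350,340:460],(400,400),interpolation=cv2.INTER_CUBIC),cv2.resize(T[200:300,190:290],(400,400),interpolation=cv2.INTER_CUBIC)]))
E
```

```text
[0.52642182 0.19254731 0.12969298]
```

View pics/scene3.png

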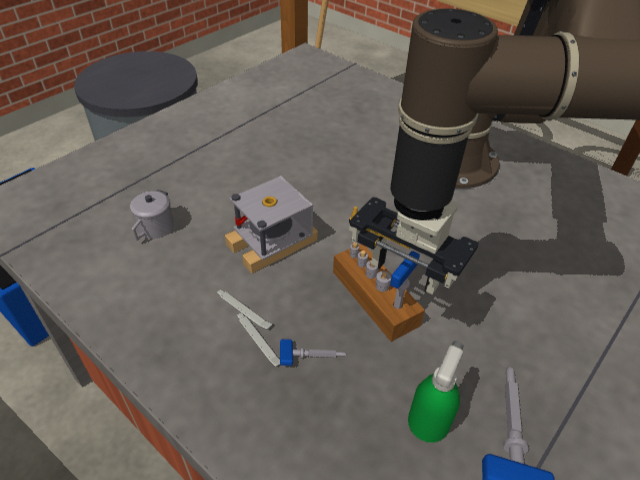

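View pics/c4.png

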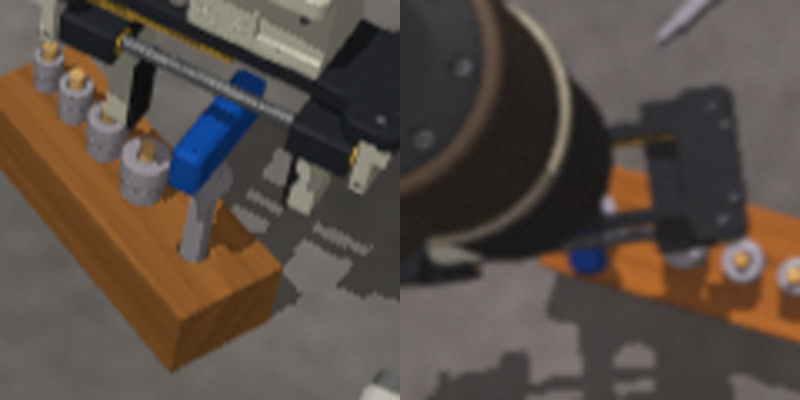

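The bottle still stands, with the large decoy lying beside it at scene (515,440). The wanted grip at (405,268) lies between the fingers, so I close now.

step_arm(plan="3 0 0 0 0 0 0; 3 0 0 0 0 0 0; 3 0 0 0 0 0 0; 3 0 0 0 0 0 0; 2.4 0 0 0 0 0 0; 2.2 0 0 0 0 0 0; 2 0 0 0 0 0 0; 1.8 0 0 0 0 0 0; 1.0 0 0 0 0 0 0; 0 0 0 0 0 0 0; 0 0 0 0 0 0 0; 0 0 0 0 0 0 0")

```text
clock: 4.18
tool_pos: [0.5257, 0.1921, 0.1285]
orientation: [-180.0, 0.0, 6.9]
force: [-0.8, -0.4, 0.1]
opening: 0.0179
```

step_arm(plan="0 0 0 -0.3 0 0 0; 0 0 0 -0.5 0 0 0; 0 0 0 -0.8 0 0 0; 0 0 0 -1 0 0 0; 0 0 0 -1 0 0 0; 0 0 0 -1 0 0 0; 0 0 0 -1 0 0 0; 0 0 0 -1.2 0 0 0; 0 0 0 0 0 0 0")

```text
clock: 4.93
tool_pos: [0.5271, 0.1928, 0.1998]
orientation: [-179.9, -0.2, 6.9]
force: [0.2, 0.1, -0.2]
opening: 0.0179
```

```bash
python3 - <<'E'
from h import *
o=telemetry.get_obs();print(o["tool_pos"],o["orientation"],o["force"],o["moment"])
for n in ("scene","top"): cv2.imwrite(f"pics/{n}5.png",snapshot(n))
S=cv2.imread("pics/scene5.png");T=cv2.imread("pics/top5.png")
cv2.imwrite("pics/c5.png",np.hstack([cv2.resize(S[190:340,340:490],(400,400),interpolation=cv2.INTER_CUBIC),cv2.resize(T[180:300,180:300],(400,400),interpolation=cv2.INTER_CUBIC)]))
E
```

```text
[0.5270925  0.19276447 0.19984584] [-179.90080605   -0.24358268    6.89838903] [ 0.16287846  0.06658195 -0.19420101] [ 0.0312889  -0.13636364  0.01443668]
```

View pics/c5.png

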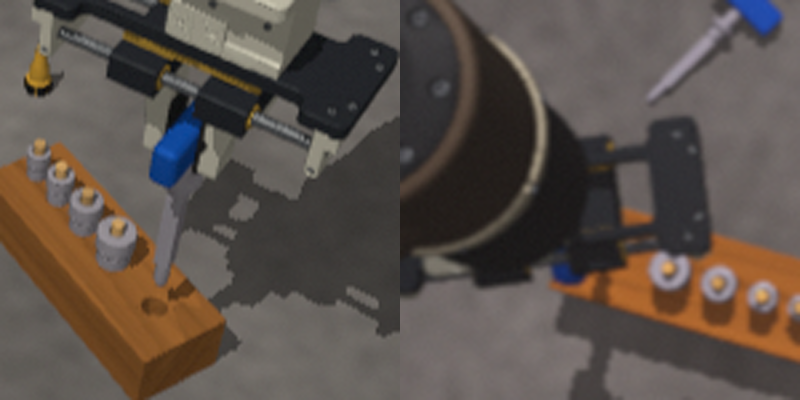

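step_arm(plan="0 0 0 -2 0 0 0; 0 0 0 -2 0 0 0; 0 0 0 -2 0 0 0; 0 0 0 -2 0 0 0; 0 0 0 0 0 0 0")

```text
clock: 5.45
tool_pos: [0.5272, 0.1927, 0.2801]
orientation: [-179.9, -0.3, 6.9]
force: [0.9, 0.1, -0.6]
opening: 0.0176
```

```bash
python3 - <<'E'
from h import *
o=telemetry.get_obs();print(o["tool_pos"],o["orientation"],delta((.533,-.129,.28),6.9))
cv2.imwrite("pics/scene6.png",snapshot("scene"))
S=cv2.imread("pics/scene6.png")
p=o["tool_pos"]
for dz in (.019,-.020,-.098,-.122): print(proj("scene",p+[0,0,dz]).round(1))
cv2.imwrite("pics/c6.png",cv2.resize(S[160:310,340:490],(600,600),interpolation=cv2.INTER_CUBIC))
E
```

```text
[0.52723995 0.19266349 0.28011974] [-179.91016826   -0.27802113    6.89331348] (array([-3.29e+00,  3.20e+01,  1.00e-02]), np.float64(-0.01))
[417.9 202.8]
[414.  221.8]
[407.1 256.2]
[405.1 265.9]
```

View pics/c6.png

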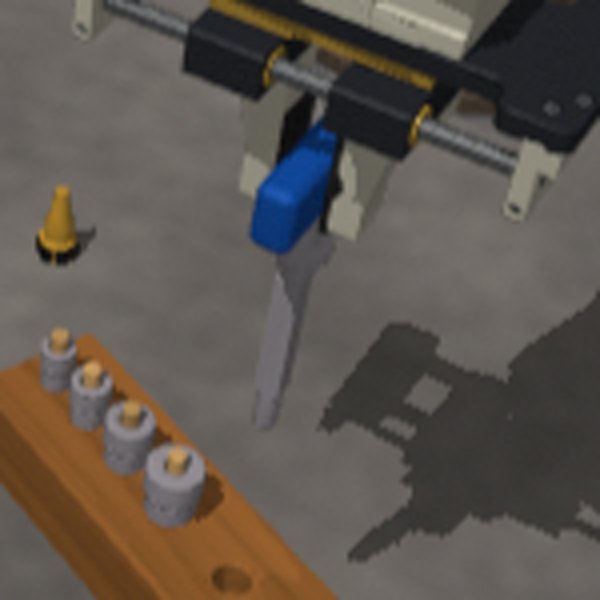

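step_arm(plan="0 -0.1 1 0 0 0 0; 0 -0.25 2.5 0 0 0 0; 0 -0.3 3 0 0 0 0; 0 -0.35 3.3 0 0 0 0; 0 -0.35 3.3 0 0 0 0; 0 -0.35 3.3 0 0 0 0; 0 -0.35 3.3 0 0 0 0; 0 -0.35 3.3 0 0 0 0; 0 -0.35 3.3 0 0 0 0; 0 -0.3 3 0 0 0 0; 0 -0.2 2 0 0 0 0; 0 -0.1 0.7 0 0 0 0")

```text
clock: 6.5
tool_pos: [0.5295, -0.1325, 0.2747]
orientation: [-180.0, 0.2, 6.7]
force: [-0.2, 0.3, -1.3]
opening: 0.0177
```

step_arm(plan="0 0 0 0 0 0 0; 0 0 0 0 0 0 0; 0 0 0 0 0 0 0")

```text
clock: 6.75
tool_pos: [0.5305, -0.1291, 0.2758]
orientation: [-180.0, 0.1, 6.9]
force: [1.3, 0.5, -1.8]
opening: 0.0177
```

```bash
python3 - <<'E'
from h import *
o=telemetry.get_obs();print(o["tool_pos"],o["orientation"],o["force"],o["joint_pos"],delta((.534,-.1285,.262),6.9))
for n in ("scene","top"): cv2.imwrite(f"pics/{n}7.png",snapshot(n))
S=cv2.imread("pics/scene7.png");T=cv2.imread("pics/top7.png")
p=o["tool_pos"]
for dz in (.019,-.020,-.098,-.122): print(proj("scene",p+[0,0,dz]).round(1),proj("top",p+[0,0,dz]).round(1))
cv2.imwrite("pics/c7.png",np.hstack([cv2.resize(S[110:230,220:340],(400,400),interpolation=cv2.INTER_CUBIC),cv2.resize(T[180:300,320:440],(400,400),interpolation=cv2.INTER_CUBIC)]))
E
```

```text
[ 0.53045907 -0.12907786  0.27584796] [-1.79979778e+02  6.07625539e-02  6.88435050e+00] [ 1.34732256  0.46523275 -1.80992399] [ 6.87712658e+00  6.71949222e+00 -1.11572166e+01 -2.12326153e-02
 -7.21840574e+01  9.00137203e+01] (array([ 0.36, -0.01,  1.38]), np.float64(-0.02))
[266.3 125.6] [391.3 236.8]
[267.4 143.8] [388.6 239.7]
[269.3 177.5] [383.6 244.7]
[269.8 187.1] [382.3 246.2]
```

View pics/c7.png

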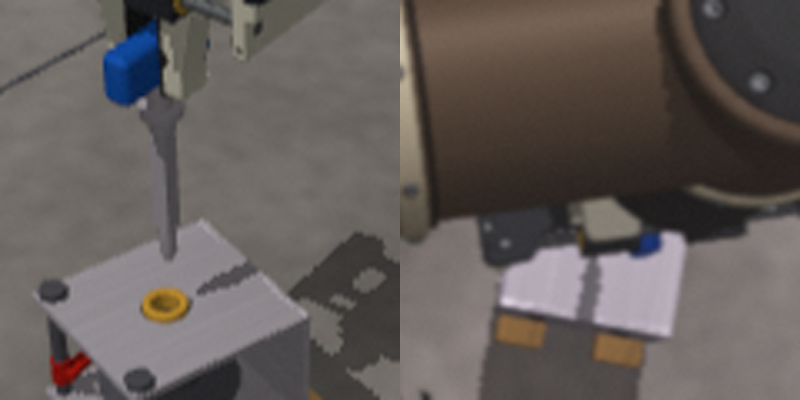

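step_arm(plan="0 0.2 0 0.4 0 0 0; 0 0.15 0 0.4 0 0 0; 0 0 0 0 0 0 0; 0 0 0 0 0 0 0; 0 0 0 0 0 0 0")

```text
clock: 7.27
tool_pos: [0.5343, -0.1291, 0.2685]
orientation: [180.0, 0.0, 6.9]
force: [0.4, -0.1, -2.2]
opening: 0.0176
```

```bash
python3 - <<'E'
from h import *
o=telemetry.get_obs();print(o["tool_pos"],o["orientation"],o["force"])
S=snapshot("scene"); cv2.imwrite("pics/scene8.png",S)
p=o["tool_pos"];print(proj("scene",p+[0,0,-.122]).round(1))
cv2.imwrite("pics/c8.png",cv2.resize(S[150:225,220:320],(800,600),interpolation=cv2.INTER_CUBIC))
E
```

```text
[ 0.53429149 -0.12905173  0.26846494] [1.79997659e+02 1.59175078e-02 6.89004752e+00] [ 0.39105396 -0.10434407 -2.22250136]
[268.6 190.9]
```

View pics/c8.png

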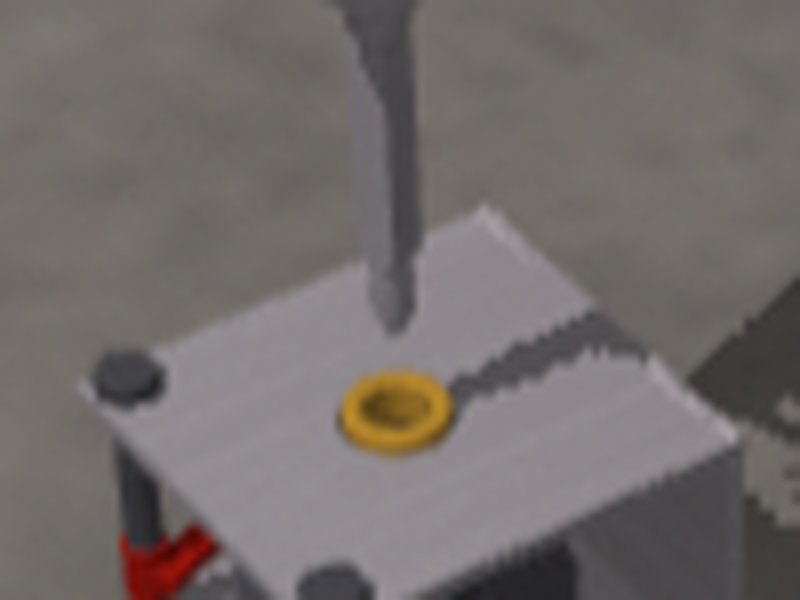

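```bash
python3 - <<'E'
from h import *
b=plane("scene",(269.3,200.7),.12);print(b)
for v in (190.2,190.6): print(plane("scene",(268.8,v),.1465))
print(plane("top",(380.1,246.6),.12))
E
```

```text
[ 0.53341924 -0.12969261  0.12      ]
[ 0.53257322 -0.13026608  0.1465    ]
[ 0.53345163 -0.12938039  0.1465    ]
[ 0.53372563 -0.12847815  0.12      ]
```

step_arm(plan="0 0 0 0.6 0 0 0; 0 0 0 0.6 0 0 0; 0 0 0 0.6 0 0 0; 0 0 0 0.5 0 0 0; 0 0 0 0.4 0 0 0; 0 0 0 0.3 0 0 0; 0 0 0 0.2 0 0 0; 0 0 0 0 0 0 0")

```text
clock: 7.98
tool_pos: [0.5341, -0.1292, 0.2361]
orientation: [-180.0, 0.0, 6.9]
force: [-0.5, -0.0, -1.9]
opening: 0.0179
```

```bash
python3 - <<'E'
from h import *
o=telemetry.get_obs();print(o["tool_pos"],o["orientation"],o["force"])
S=snapshot("scene"); cv2.imwrite("pics/scene9.png",S)
cv2.imwrite("pics/c9.png",cv2.resize(S[150:225,220:320],(800,600),interpolation=cv2.INTER_CUBIC))
E
```

```text
[ 0.53407394 -0.12921558  0.23605368] [-1.79994789e+02  4.18289503e-02  6.86815679e+00] [-0.54967813 -0.03764134 -1.90674015]
```

View pics/c9.png

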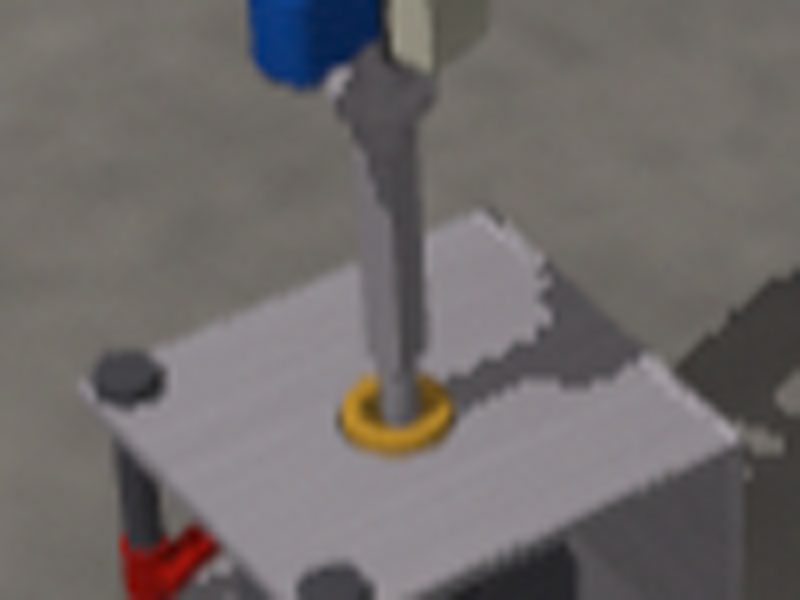

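step_arm(plan="0 0 0 0.3 0 0 0; 0 0 0 0.3 0 0 0; 0 0 0 0.2 0 0 0; 0 0 0 0.2 0 0 0; 0 0 0 0.2 0 0 0; 0 0 0 0.2 0 0 0; 0 0 0 0 0 0 0")

```text
clock: 8.62
tool_pos: [0.534, -0.1292, 0.2221]
orientation: [-180.0, 0.0, 6.9]
force: [-0.2, 0.2, -1.4]
opening: 0.0178
```

step_arm(plan="0 0 0 0.2 0 0 0; 0 0 0 0.2 0 0 0; 0 0 0 0.2 0 0 0; 0 0 0 0.2 0 0 0; 0 0 0 0.2 0 0 0; 0 0 0 0.2 0 0 0; 0 0 0 0.2 0 0 0; 0 0 0 0 0 0 0")

```text
clock: 9.28
tool_pos: [0.5342, -0.1293, 0.2081]
orientation: [180.0, 0.0, 6.9]
force: [0.2, -0.9, -2.5]
opening: 0.0177
```

step_arm(plan="0 0 0 0.2 0 0 0; 0 0 0 0.2 0 0 0; 0 0 0 0.1 0 0 0; 0 0 0 0.1 0 0 0; 0 0 0 0 0 0 0; 0 0 0 0 0 0 0")

```text
clock: 9.78
tool_pos: [0.5342, -0.1292, 0.2025]
orientation: [180.0, 0.0, 6.9]
force: [0.1, -2.0, -1.1]
opening: 0.0177
```

step_arm(plan="0 0 0.04 0.1 0 0 0; 0 0 0 0.1 0 0 0; 0 0 0 0.1 0 0 0; 0 0 0 0 0 0 0")

```text
clock: 10.12
tool_pos: [0.5346, -0.1296, 0.2]
orientation: [180.0, -0.0, 6.9]
force: [-0.9, 1.3, 5.4]
opening: 0.0181
```

step_arm(plan="0 0 0 0.05 0 0 2.5; 0 0 0 0 0 0 2.5; 0 0 0 0 0 0 2.5; 0 0 0 0 0 0 2.5; 0 0 0 0 0 0 2.5; 0 0 0 0 0 0 2.5; 0 0 0 0 0 0 2.5; 0 0 0 0 0 0 2.5")

```text
clock: 10.78
tool_pos: [0.5346, -0.1297, 0.1997]
orientation: [180.0, -0.0, -13.2]
force: [-1.1, 1.0, 6.3]
opening: 0.0178
```

step_arm(plan="0 0 0 0 0 0 2.5; 0 0 0 0 0 0 2.5; 0 0 0 0 0 0 2.5; 0 0 0 0 0 0 2.5; 0 0 0 0 0 0 0")

```text
clock: 11.2
tool_pos: [0.5347, -0.1297, 0.1997]
orientation: [-180.0, -0.1, -23.3]
force: [-1.7, 0.4, 6.2]
opening: 0.018
```

step_arm(plan="0 0 0 0 0 0 2.5; 0 0 0 0 0 0 2.5; 0 0 0 0 0 0 2.5; 0 0 0 0 0 0 2.5; 0 0 0 0 0 0 0")

```text
clock: 11.62
tool_pos: [0.5348, -0.1296, 0.1998]
orientation: [-180.0, -0.1, -33.3]
force: [-0.5, -0.5, 6.8]
opening: 0.0178
```

step_arm(plan="0 0 0 0 0 0 2.5; 0 0 0 0 0 0 2.5; 0 0 0 0 0 0 2.5; 0 0 0 0 0 0 2.5; 0 0 0 0 0 0 0")

```text
clock: 12.03
tool_pos: [0.5347, -0.1297, 0.1998]
orientation: [-180.0, -0.1, -43.3]
force: [-0.9, -0.6, 6.2]
opening: 0.0178
```

step_arm(plan="0 0 0 0 0 0 2.5; 0 0 0 0 0 0 2.5; 0 0 0 0 0 0 2.5; 0 0 0 0 0 0 2.5; 0 0 0 0 0 0 0")

```text
clock: 12.45
tool_pos: [0.5345, -0.1298, 0.1997]
orientation: [-180.0, -0.0, -53.3]
force: [-0.3, 0.1, 6.0]
opening: 0.0177
```

step_arm(plan="0 0 0 0 0 0 2.5; 0 0 0 0 0 0 2.5; 0 0 0 0 0 0 2.5; 0 0 0 0 0 0 2.5; 0 0 0 0 0 0 0")

```text
clock: 12.87
tool_pos: [0.5343, -0.1298, 0.1996]
orientation: [-180.0, -0.0, -63.3]
force: [-0.2, -0.7, 6.3]
opening: 0.018
```

step_arm(plan="0 0 0 0 0 0 2.5; 0 0 0 0 0 0 2.5; 0 0 0 0 0 0 2.5; 0 0 0 0 0 0 2.5; 0 0 0 0 0 0 0")

```text
clock: 13.28
tool_pos: [0.5339, -0.1298, 0.1986]
orientation: [179.9, 0.0, -73.3]
force: [-0.1, -2.1, -2.0]
opening: 0.0179
```

step_arm(plan="0 0 0 0 0 0 2.5; 0 0 0 0 0 0 2.5; 0 0 0 0 0 0 2.5; 0 0 0 0 0 0 2.5; 0 0 0 0 0 0 0")

```text
clock: 13.7
tool_pos: [0.5341, -0.1298, 0.1986]
orientation: [180.0, -0.0, -83.2]
force: [-0.5, -2.0, -2.1]
opening: 0.0178
```

Load fell from +6 N to the bare weight (−2 N) at about −70° of yaw, so the square has entered the drum. I turn back to mid-play and lower.

step_arm(plan="0 0 0 0 0 0 -2.5; 0 0.03 0 0 0 0 -2; 0 0 0 0.2 0 0 0; 0 0 0 0.2 0 0 0; 0 0 0 0.2 0 0 0; 0 0 0 0 0 0 0")

```text
clock: 14.2
tool_pos: [0.5341, -0.1299, 0.1925]
orientation: [180.0, 0.0, -78.6]
force: [0.5, -1.5, -2.7]
opening: 0.0176
```

```bash
python3 - <<'E'
from h import *
o=telemetry.get_obs();print(o["tool_pos"],o["orientation"],o["force"],o["moment"])
E
```

```text
[ 0.53412605 -0.12991177  0.19246289] [ 1.79960634e+02  7.00004164e-03 -7.86410736e+01] [ 0.51735561 -1.50885963 -2.66584342] [-0.90018605 -0.20223892  0.03937239]
```

step_arm(plan="0 0.04 0 0.2 0 0 0; 0 0 0 0.3 0 0 0; 0 0 0 0.3 0 0 0; 0 0 0 0.3 0 0 0; 0 0 0 0.3 0 0 0; 0 0 0 0.3 0 0 0; 0 0 0 0.3 0 0 0; 0 0 0 0.2 0 0 0; 0 0 0 0 0 0 0")

```text
clock: 14.95
tool_pos: [0.5342, -0.1303, 0.1704]
orientation: [180.0, 0.0, -78.6]
force: [-0.8, -1.6, -2.5]
opening: 0.0179
```

```bash
python3 - <<'E'
from h import *
o=telemetry.get_obs();print(o["tool_pos"],o["orientation"],o["force"],o["moment"])
E
```

```text
[ 0.53424438 -0.1302622   0.17044543] [ 1.79962369e+02  1.09411511e-02 -7.86325814e+01] [-0.78270754 -1.60991141 -2.47578796] [-0.56016236  0.03191048  0.00575364]
```

step_arm(plan="0 0.04 0 0.2 0 0 0; 0 0 0 0.2 0 0 0; 0 0 0 0.2 0 0 0; 0 0 0 0.2 0 0 0; 0 0 0 0.2 0 0 0; 0 0 0 0 0 0 0")

```text
clock: 15.45
tool_pos: [0.5343, -0.1306, 0.1605]
orientation: [180.0, 0.0, -78.6]
force: [-0.4, 0.1, -1.8]
opening: 0.0182
```

```bash
python3 - <<'E'
from h import *
o=telemetry.get_obs();print(o["tool_pos"],o["orientation"],o["force"],o["moment"])
E
```

```text
[ 0.53433968 -0.13061243  0.16052943] [ 1.79972173e+02  1.27026986e-02 -7.86324835e+01] [-0.43878069  0.12417834 -1.77399933] [-0.02382589  0.26213512  0.0223538 ]
```

Free of lateral load. I keep lowering.

step_arm(plan="0 0 0 0.2 0 0 0; 0 0 0 0.2 0 0 0; 0 0 0 0.2 0 0 0; 0 0 0 0.15 0 0 0; 0 0 0 0.15 0 0 0; 0 0 0 0 0 0 0")

```text
clock: 15.95
tool_pos: [0.5344, -0.1307, 0.1517]
orientation: [180.0, 0.0, -78.6]
force: [-1.3, -0.8, -2.9]
opening: 0.0181
```

```bash
python3 - <<'E'
from h import *
o=telemetry.get_obs();print(o["tool_pos"],o["orientation"],o["force"],o["moment"])
E
```

```text
[ 0.53439204 -0.13065211  0.15165878] [ 1.79977123e+02  7.62912364e-03 -7.86284944e+01] [-1.28556341 -0.8300937  -2.92561908] [-0.10326742  0.41194038  0.03942882]
```

step_arm(plan="0 0 0.03 0.2 0 0 0; 0 0 0 0.2 0 0 0; 0 0 0 0.2 0 0 0; 0 0 0 0.1 0 0 0; 0 0 0 0.1 0 0 0; 0 0 0 0.1 0 0 0; 0 0 0 0 0 0 0")

```text
clock: 16.53
tool_pos: [0.5343, -0.1307, 0.1429]
orientation: [180.0, 0.0, -78.6]
force: [-0.5, 0.5, -2.2]
opening: 0.0182
```

step_arm(plan="0 0 0 0.1 0 0 0; 0 0 0 0.1 0 0 0; 0 0 0 0.05 0 0 0; 0 0 0 0 0 0 0; 0 0 0 0 0 0 0")

```text
clock: 16.95
tool_pos: [0.5343, -0.1307, 0.1406]
orientation: [-180.0, -0.0, -78.6]
force: [-0.7, 0.8, -1.2]
opening: 0.0179
```

step_arm(plan="0 0 0 0.05 0 0 0; 0 0 0 0.05 0 0 0; 0 0 0 0.05 0 0 0; 0 0 0 0 0 0 0; 0 0 0 0 0 0 0")

```text
clock: 17.37
tool_pos: [0.5344, -0.1308, 0.1406]
orientation: [-180.0, -0.0, -78.6]
force: [-6.6, 2.0, 11.4]
opening: 0.018
```

step_arm(plan="0 0 0 -0.1 0 0 0; 0 0 0 0 0 0 0")

```text
clock: 17.53
tool_pos: [0.5343, -0.1307, 0.1406]
orientation: [-180.0, -0.0, -78.6]
force: [-3.5, 1.0, 5.8]
opening: 0.0176
```

```bash
python3 - <<'E'
from h import *
o=telemetry.get_obs();print(o["tool_pos"],o["orientation"],o["force"],o["moment"])
S=snapshot("scene"); cv2.imwrite("pics/scene10.png",S)
p=o["tool_pos"];print(proj("scene",p+[0,0,-.020]).round(1))
cv2.imwrite("pics/c10.png",cv2.resize(S[150:270,200:360],(800,600),interpolation=cv2.INTER_CUBIC))
E
```

```text
[ 0.53433314 -0.13074503  0.14058929] [-1.79968521e+02 -8.77932224e-03 -7.86196326e+01] [-3.45543507  1.0379657   5.78983336] [ 0.63583454  1.16932792 -0.03593361]
[268.6 200.5]
```

View pics/c10.png

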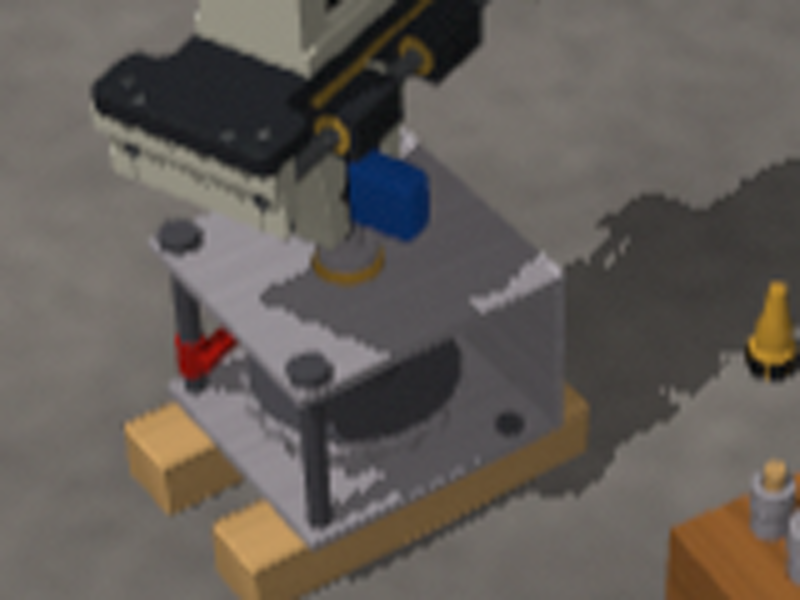

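step_arm(plan="0 0 0 -0.05 0 0 0; 2.2 0 0 0 0 0 0; 3 0 0 0 0 0 0; 4 0 0 0 0 0 0; 4 0 0 0 0 0 0; 4 0 0 0 0 0 0")

```text
clock: 18.08
tool_pos: [0.5343, -0.1308, 0.1404]
orientation: [180.0, -0.0, -78.6]
force: [-0.1, 0.1, -0.3]
opening: 0.0388
```

step_arm(plan="5 0 0 0 0 0 0; 5 0 0 -0.5 0 0 0; 5 0 0 -1 0 0 0; 5 0 0 -2 0 0 0; 5 0 0 -3 0 0 0; 5 0 0 -3 0 0 0; 5 0 0 -3 0 0 0; 5 0 0 -3 0 0 0; 5 0 0 0 0 0 0")

```text
clock: 18.83
tool_pos: [0.5369, -0.1315, 0.3035]
orientation: [-179.4, -0.2, -78.6]
force: [1.0, -0.4, 0.6]
opening: 0.0498
```

```bash
python3 - <<'E'
from h import *
o=telemetry.get_obs();print(o["clock"],o["tool_pos"],o["force"])
S=snapshot("scene"); cv2.imwrite("pics/scene11.png",S)
T=snapshot("top"); cv2.imwrite("pics/top11.png",T)
cv2.imwrite("pics/c11.png",np.hstack([cv2.resize(S[140:260,220:320],(400,480),interpolation=cv2.INTER_CUBIC),cv2.resize(T[180:300,330:430],(400,480),interpolation=cv2.INTER_CUBIC)]))
m,l,b=blobs(S,(105,150,60),(125,255,255),60)
for i,s,c in b: print(s,c.round(1),plane("scene",c,.159).round(4))
E
```

```text
18.8333 [ 0.53686411 -0.13149611  0.30351166] [ 0.95034736 -0.39887692  0.55903412]
[251 173  34  25 496] [268.1 184.9] [ 0.5323 -0.1316  0.159 ]
[   0  282   49   64 1601] [ 21.2 314.1] [ 1.0097 -0.1846  0.159 ]
[280 339  13  27 325] [285.9 352.2] [0.787  0.1624 0.159 ]
[ 482  454   72   26 1222] [510.7 469.9] [0.723  0.4876 0.159 ]
```

View pics/c11.png

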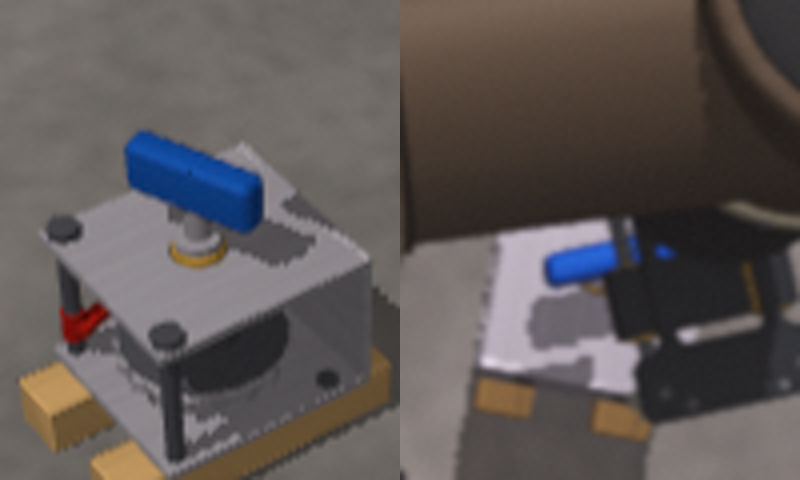

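step_arm(plan="5 0 0 0 0 0 0; 5 0 0 0 0 0 0; 5 0 0 0 0 0 0; 5 0 0 0 0 0 0; 5 0 0 0 0 0 0; 5 0 0 0 0 0 0")

```text
clock: 19.43
tool_pos: [0.5342, -0.1308, 0.2951]
orientation: [180.0, 0.0, -78.6]
force: [-0.8, -0.6, 0.2]
opening: 0.0501
```

```bash
python3 - <<'E'
from h import *
from plant import workorder
S=snapshot("scene"); cv2.imwrite("pics/scene12.png",S)
m,l,b=blobs(S,(105,150,60),(125,255,255),60)
for i,s,c in b[:1]: print(s,c.round(1))
o=telemetry.get_obs();print(o["clock"],o["tool_pos"],o["force"],o["qvel"].round(2))
print(workorder.close_job())
E
```

```text
[251 173  34  25 495] [268.1 184.9]
19.4833 [ 0.5341914  -0.13074812  0.29526624] [-0.38100286 -0.60378222 -0.12628409] [ 0.01 -0.1   0.02  0.04  0.03 -0.14]
the job is handed in; nothing more can be done
None
```

View pics/scene12.png

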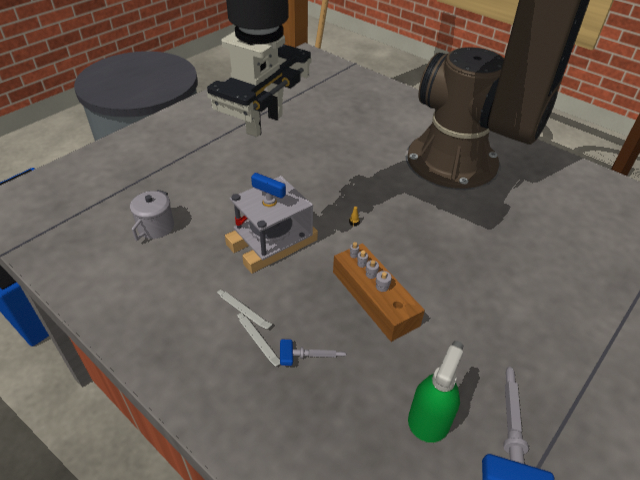

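The spindle is in the winch with its collar down on the upper bush, released, and the job was handed in at 19.5 s; no verdict was reported. I lifted the middle-sized spindle from the rack and threaded it through the upper bush. I then turned it under about 8 N until the load vanished near −70° yaw, lowered it through the lower bush, let go and backed off.

**Last checks:**
- **Seating:** contact came at a TCP height of 140.6 mm, against 140 mm expected for home. The highest load I read was about 13 N, with the limit at 45 N; I read the force only between moves.
- **Side force:** that seating contact came with about 6.6 N sideways. It was gone after release.
- **At rest:** the collar looks flush on the bush in the scene picture, the grip stayed at pixel (268,185) in two pictures, and the gripper touches nothing.
- **Not measured:** I did not measure the spindle's final tilt or its tip position inside the winch; I inferred those from the TCP readings and the pictures.

**Other things that moved:** both loose decoy T-handles toppled on their own early on; I did not touch them. The small one nudged one tyre lever by roughly 5 mm (estimated by eye from the pictures), under the 20 mm limit. The pot, bottle and nozzle look unmoved.

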